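# Count three nuts through the gate of a sorting pan

### The arm

A 6-joint arm with a two-finger parallel gripper is mounted at the origin on the work surface. World frame = base frame: x ahead of the robot, y to its left, z up, the work surface at z = 0. Lengths are in m, angles in rad, forces in N, time in s.
With the tool pointing down it reaches from about 0.225 to 0.875 m from the base axis. Payload 3.4 kg.
Tool frame: the origin (TCP) lies at the very end of the fingers, on their centre line; the grasp point (between the pads) lies 19 mm behind it; z points along the fingers, y is the direction in which the jaws open and shut (so a half turn about z gives the same grasp; the last joint's range is limited). The gripper opens to 85 mm and grips with 20 to 120 N. Pads are 22 mm wide; open, the fingers measure 114 mm over their backs; the gripper's body (76 mm by 85 mm) begins 54 mm behind the grasp point. The pads swing forward as they close: fully open they stand 13 mm farther back than shut.
Start: joints at [1.109, 0.276, 1.505, -0, 1.361, -0.121], TCP at [0.192, 0.542, 0.231] pointing down, gripper open.
Joint ranges: [-2.89, 2.89], [-0.75, 2.08], [0.22, 2.7], [-1.18, 4.32], [0.11, 2.71], [-2.7, 2.7]. Speed limits (rad/s): [2.57, 2.57, 3.14, 3.14, 3.14, 3.14].

### API

Orientations are given as a unit quaternion [w, x, y, z].
In Python, from rig import manip, eyes gives the robot as it stands. The module is installed in compiled form; this text tells all that it offers.
- The arm moves only by the tool servo_tool, never from a script. Its argument "deltas" is one flat list of numbers, 6 for each row, row after row: the shift along the tool's x, y, z in cm, then the turn, a rotation vector about the tool's x, y, z in degrees. A call has 1 to 20 rows; each row shifts and turns the pose as measured when the row begins, along the tool's axes as they then stand; what a row does not reach is not made up. A row lasts 1/10 s, in which the tool goes at most 50 mm and 8.59 degrees, less where a joint would pass 70% of its speed; a pose out of reach is approached as far as the arm can. A call with a gripper value outside its range is refused whole. "jaw" is the finger opening in cm, from 0 to 8.54, set as the call begins (left out, the last holds). The fingers move at their own pace and stop on an object; "grip_force" is the grip in N (left out, the last holds). Time passes only in rows, so rows that do not move let the fingers close. It gives the time, the measured TCP pose, the force and the opening at its end, in the units of the state.
- manip.get_state(): the state, without advancing time (a new reading comes with each control period).
- eyes.get_image(name): name is "side" or "top" or "wrist"; returns (picture, depth): 480x640x3 uint8, red, green, blue; 480x640 float32, m along the optical axis (not along the pixel's ray), 0 where there is no reading.
- eyes.get_calibration(name): a dict with "camera_matrix" (3x3 intrinsics, pixels), "rvec" (rotation vector, rad) and "tvec" (3), from world to camera coordinates, as OpenCV has them. Camera axes: x right, y down, z forward; pixel columns grow to the right and rows downward; lengths in m; the calibration is good to about 2 mm. A picture is of the moment at which its call begins: read the wrist's pose just before it. get_calibration takes no time and is no camera call; for the wrist camera it gives the pose at the moment of the call.
- manip.sign_off(): hands the job in, once; it reports no verdict.
The state is a dict: "clock": time; "qpos": joint angles; "qd": joint speeds; "effort": joint torques, N m; "position": TCP position; "ee_rot": TCP orientation; "contact_force": force on the tool from outside, world axes, zero at the start; "moment": the same for the moment, N m; "width": finger opening in m.
Only numpy, scipy, OpenCV 4.12 (cv2) and the standard library are available. Lean on these libraries where they do the work, as an engineer would, in place of code of your own. Each camera call takes 0.05 s, during which the arm holds its last target.

### The job

Three loose hex nuts lie in the green sorting pan beside a bolt and a brass coupling. Count the nuts into the red bin: with the fingertips push them across the pan and out through the narrow gate one at a time, so that each has dropped through the slot into the bin before the next one comes to the gate. Only slide the nuts, never pick one up, and leave the bolt, the coupling and the things on the bench where they are.

Things in the scene. Friction and masses are not known exactly. Their poses are not given: they have to be found in the camera images.
- pan: fixed green sheet-steel sorting pan on short legs, turned up to 0.35 rad either way; origin on the bench under it, z up, x points away from the gate. Flat floor 75 mm above the bench (pan z = 0.075); main floor from pan x = -0.035 to 0.120, y = -0.200 to 0.200. Rims, guide plates, gate cheeks and slot end stop stand 24 mm above the floor (28 mm at the rims' round bead)
- gate (a point): middle of the floor's last edge, in the gate, at pan (-0.105, 0, 0.075); axes as the pan's. Two aluminium guide plates, 4 mm thick, funnel from pan (-0.035, +-0.117) to (-0.097, +-0.025); there the gate begins, 46 mm clear between cheeks at y = +-0.023. A nut pushed along pan -x tips and drops into the bin once its centre is past this edge
- slot (a point): middle of the slot, at pan (-0.133, 0, 0.075); axes as the pan's. The slot is an opening 56 mm (x) by 46 mm (y) between the floor's edge, the gate cheeks and an end stop at pan x = -0.161
- bin: fixed red open plastic bin under the slot, in line with the pan, 140 mm (x) by 100 mm (y), 55 mm high, 4 mm walls; origin: centre of its underside, on the bench, at pan (-0.150, 0, 0)
- nut_a: loose zinc-grey steel hex nut lying flat in the pan, 30 mm across flats, 34.6 mm across corners, 18 mm high, about 64 g; origin: centre of its underside, z up the bore, x square to one of its six flats. The three nuts are alike
- nut_b: loose zinc-grey steel hex nut lying flat in the pan, 30 mm across flats, 34.6 mm across corners, 18 mm high, about 64 g; origin: centre of its underside, z up the bore, x square to one of its six flats. The three nuts are alike
- nut_c: loose zinc-grey steel hex nut lying flat in the pan, 30 mm across flats, 34.6 mm across corners, 18 mm high, about 64 g; origin: centre of its underside, z up the bore, x square to one of its six flats. The three nuts are alike
- bolt: loose dark steel hex bolt standing on its head at one side of the pan, head 30 mm across flats and 12.5 mm high, 20 mm shank up, 52.5 mm tall in all; origin: centre of its underside. Leave it
- coupling: loose brass pipe coupling standing at the other side of the pan, 34 mm outside diameter, 34 mm high; origin: centre of its underside. Leave it
- grinder: loose grey angle grinder lying disc up on the bench, about 330 mm long (x forward to the 125 mm disc, which lies 40 mm ahead of the origin), 77 mm high; side handle to its +y, out to 130 mm; origin: on the bench, under the rear of the gear head. Leave it
- cup_brush: loose brass wire cup brush with a steel cup, standing on its bristles on the bench, 72 mm diameter, 52 mm high; origin: centre of its underside. Leave it
- aerosol: loose blue spray can with a red cap standing on the bench, 65 mm diameter, 195 mm high; origin: centre of its underside. Leave it
- tube: loose steel tube offcut standing on the bench, 60 mm outside diameter, 75 mm high; origin: centre of its underside. Leave it
- wrench: loose spanner lying on the bench, 240 mm long along its x; origin: middle of its underside. Leave it

How it is judged:
By the outcome, as a careful person would: the job done as asked, in the order asked, and still so for the second after the job is handed in, with the robot touching nothing.
It also fails if it takes over 58 s, if anything falls off the work surface, if the arm or the gripper's body presses on something with over 40 N, if the wrist force passes 120 N, or if a joint passes its speed limit or range.

## Working session

There is one attempt and no reset: what is moved stays moved. The work goes in short steps, Python scripts to look and compute and a tool call to move; the robot and the scene stay as the last step left them, time stands still between calls to the robot, and variables do not carry over. Pictures are saved under pics/ and viewed, and the job is handed in when it is done.

Besides the shell and the picture viewer there is one more tool, called after "Call:" as a command line: name --argument value ..., lists and objects as JSON in quotes. servo_tool: Moves the arm, as the interface text tells. Its arguments: {"type":"object","properties":{"deltas":{"type":"array","items":{"type":"number"}},"jaw":{"type":"number"},"grip_force":{"type":"number"}},"required":["deltas"]}

```bash
mkdir -p pics; python3 - <<'E'
from rig import manip, eyes
import cv2
print(manip.get_state())
for n in ["top","side"]:
    p,d=eyes.get_image(n); cv2.imwrite(f"pics/{n}0.png",p[:,:,::-1]); 
    import numpy as np; np.save(f"pics/{n}0_d.npy",d); np.save(f"pics/{n}0.npy",p)
    print(n,eyes.get_calibration(n))
E
```

```text
{'clock': 0.0, 'qpos': array([ 1.10901378e+00,  2.76571776e-01,  1.50616400e+00, -2.33468898e-05,
        1.36068687e+00, -1.21010557e-01]), 'qd': array([ 6.21521471e-04,  3.99021331e-04, -8.22079994e-05,  3.48898259e-04,
       -8.35696148e-04,  4.21516667e-04]), 'effort': array([-2.62001377e-03, -4.16767466e+01, -2.45803696e+01, -5.28885539e-04,
        1.09200308e-02,  7.49670448e-06]), 'position': array([0.19194857, 0.54143956, 0.23044065]), 'ee_rot': array([-2.51936854e-04,  1.69560287e-01,  9.85519392e-01, -8.79704935e-04]), 'contact_force': array([ 0.47211209,  0.26674247, -0.72985792]), 'moment': array([ 0.00600652,  0.07953228, -0.05628804]), 'width': 0.0853055253847261}
top {'camera_matrix': array([[489.21978102,   0.        , 317.98156773],
       [  0.        , 489.21978102, 238.89951929],
       [  0.        ,   0.        ,   1.        ]]), 'rvec': array([ 2.17218006, -2.23145408,  0.07780487]), 'tvec': array([0.0337434 , 0.53190634, 1.25444609])}
side {'camera_matrix': array([[533.81336679,   0.        , 324.00538395],
       [  0.        , 533.81336679, 240.42920553],
       [  0.        ,   0.        ,   1.        ]]), 'rvec': array([ 2.10924529, -0.59097501,  0.30953679]), 'tvec': array([-0.42730182,  0.23189474,  1.0713392 ])}
```

View pics/top0.png

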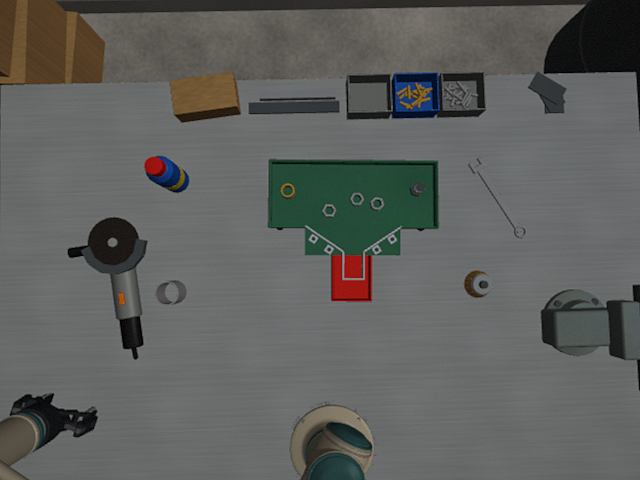

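View pics/side0.png

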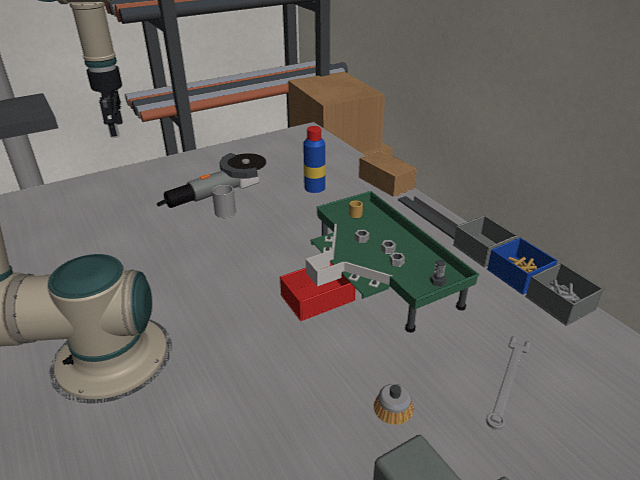

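```bash
cat > h.py <<'E'
import numpy as np, cv2
def cal(c):
    R=cv2.Rodrigues(np.array(c['rvec']))[0]; return c['camera_matrix'],R,np.array(c['tvec'])
def ray(c,uv,z):
    K,R,t=cal(c); uv=np.atleast_2d(uv).astype(float)
    d=(np.linalg.inv(K)@np.c_[uv,np.ones(len(uv))].T).T@R
    o=-R.T@t; s=(z-o[2])/d[:,2]; return o+d*s[:,None]
def proj(c,P):
    K,R,t=cal(c); q=(np.atleast_2d(P)@R.T+t)@K.T; return q[:,:2]/q[:,2:]
E
python3 - <<'E'
from rig import eyes
from h import *
c=eyes.get_calibration("top")
p=np.load("pics/top0.npy"); 
crop=p[145:310,255:450]; cv2.imwrite("pics/crop0.png",cv2.resize(crop,None,fx=4,fy=3.6 if 0 else 3.6,interpolation=cv2.INTER_CUBIC)[:,:,::-1])
hsv=cv2.cvtColor(p,cv2.COLOR_RGB2HSV)
g=((hsv[...,0]>60)&(hsv[...,0]<90)&(hsv[...,1]>90)).astype(np.uint8)
n,l,s,ce=cv2.connectedComponentsWithStats(g)
for i in range(1,n):
    if s[i,4]>300: print(i,s[i])
r=((hsv[...,0]<8)|(hsv[...,0]>172))&(hsv[...,1]>150); r[:230]=0
ys,xs=np.nonzero(r)
print("bin",cv2.minAreaRect(np.c_[xs,ys].astype(np.float32)))
# nuts: grey non-green inside pan
m=(hsv[...,1]<60).astype(np.uint8)
n,l,s,ce=cv2.connectedComponentsWithStats(m)
for i in range(1,n):
    x,y,w,h,a=s[i]
    if 270<x<440 and 160<y<260: print(s[i],ce[i],ray(c,[x+(w-1)/2,y+(h-1)/2],0.093)[0].round(4))
E
```

```text
90 [  269   160   170    95 12168]
95 [377 230  23  25 314]
131 [327 423  45  27 306]
148 [308 453  56  27 681]
bin ((223.62875366210938, 270.47418212890625), (107.43791198730469, 295.77227783203125), 80.38788604736328)
[410 183  15  13 143] [417.12587413 188.59440559] [ 0.6445 -0.2254  0.093 ]
[350 193  14  13 100] [356.55 198.8 ] [ 0.6236 -0.0761  0.093 ]
[370 197  14  14 105] [376.46666667 203.17142857] [ 0.6113 -0.1247  0.093 ]
[322 204  14  13 104] [328.79807692 210.10576923] [ 0.5983 -0.0068  0.093 ]
```

View pics/crop0.png

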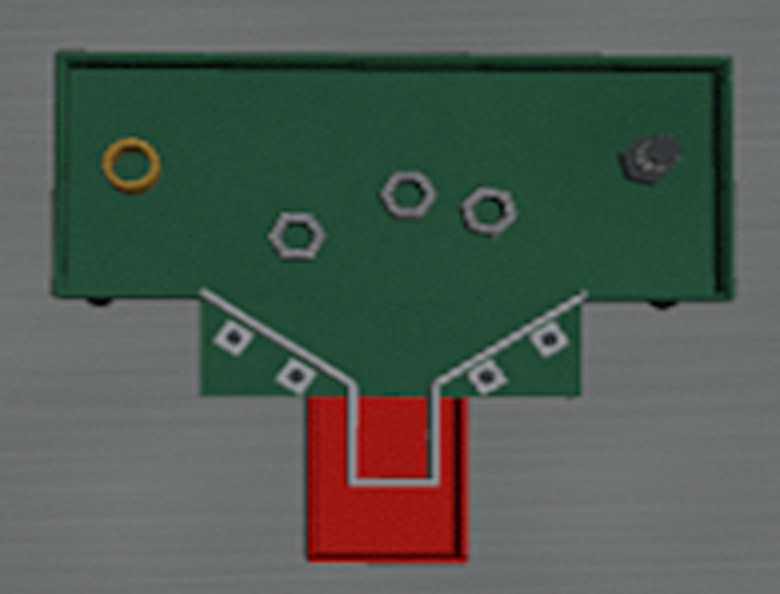

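```bash
python3 - <<'E'
from rig import eyes
from h import *
c=eyes.get_calibration("top")
X=np.array([[394,482],[203,291],[585,294],[353,385],[435,385],[351,482],[437,482]],float)
pan=np.array([[-.163,0],[-.035,.117],[-.035,-.117],[-.097,.025],[-.097,-.025],[-.163,.025],[-.163,-.025]])
uv=np.c_[255+(X[:,0]+.5)/4-.5,145+(X[:,1]+.5)/3.6-.5]
W=ray(c,uv,.099)[:,:2]
a=pan-pan.mean(0); b=W-W.mean(0)
yaw=np.arctan2((a[:,0]*b[:,1]-a[:,1]*b[:,0]).sum(),(a*b).sum())
R=np.array([[np.cos(yaw),-np.sin(yaw)],[np.sin(yaw),np.cos(yaw)]])
t=W.mean(0)-R@pan.mean(0)
print("yaw",yaw,"t",t); print((W-(pan@R.T+t)).round(4))
N=np.array([[.6236,-.0761],[.6113,-.1247],[.5983,-.0068],[.6445,-.2254]])
print(((N-t)@R).round(4))
cc=np.array([[131,165]]);u=np.c_[255+cc[:,0]/4,145+cc[:,1]/3.6]
print("coup",((ray(c,u,.109)[:,:2]-t)@R).round(4))
# refine using long rear rim edge: outer corners
Q=np.array([[60,53],[730,60],[57,297],[732,299]],float);u=np.c_[255+(Q[:,0]+.5)/4-.5,145+(Q[:,1]+.5)/3.6-.5]
print("rim",((ray(c,u,.103)[:,:2]-t)@R).round(4))
E
```

```text
yaw -0.033493949227525924 t [ 0.59255795 -0.0666054 ]
[[ 0.0005 -0.0001]
 [-0.0001 -0.001 ]
 [-0.0003  0.0011]
 [-0.0007 -0.0001]
 [-0.0004  0.0003]
 [ 0.0004  0.0009]
 [ 0.0006 -0.0011]]
[[ 0.0313 -0.0084]
 [ 0.0207 -0.0574]
 [ 0.0037  0.06  ]
 [ 0.0572 -0.157 ]]
coup [[0.0475 0.159 ]]
rim [[ 0.125   0.204 ]
 [ 0.1242 -0.2044]
 [-0.0401  0.2039]
 [-0.0384 -0.2045]]
```

```bash
cat > st.py <<'E'
from rig import manip
import numpy as np, sys
from scipy.spatial.transform import Rotation as Ro
yaw=-.0335; t=np.array([.5926,-.0666])
c,s=np.cos(yaw),np.sin(yaw); R=np.array([[c,-s],[s,c]])
def show(targets):
    S=manip.get_state(); p=S['position']; q=S['ee_rot']
    M=Ro.from_quat([q[1],q[2],q[3],q[0]]).as_matrix()
    pp=R.T@(p[:2]-t)
    ang=np.degrees(np.arctan2(M[1,0],M[0,0])-yaw)-180
    ang=(ang+180)%360-180
    print("t",round(S['clock'],2),"pan",pp.round(4),"z",p[2].round(4),"toolang",round(ang,2),"tilt",M[:2,2].round(3),"w",round(S['width'],4),"F",S['contact_force'].round(1))
    for T in targets: # pan x,y,z,ang(deg, tool x dir rel to pan -x)
        w=np.r_[R@np.array(T[:2])+t,T[2]]
        print("  target",T,"delta cm",(M.T@(w-p)*100).round(2),"turn z",round(-(T[3]-ang),1))
if __name__=="__main__": show(eval(sys.argv[1]) if len(sys.argv)>1 else [])
E
python3 st.py "[[.073,-.008,.2,0]]"
```

```text
t 0.1 pan [-0.4208  0.5943] z 0.2305 toolang -17.61 tilt [-0.001 -0.002] w 0.0857 F [ 0.1 -0.5 -0.2]
  target [0.073, -0.008, 0.2, 0] delta cm [-65.28 -42.47   3.11] turn z -17.6
```

Call:
servo_tool --deltas '[-3.6, -2.3, 0, 0, 0, 0, -3.6, -2.3, 0, 0, 0, 0, -3.6, -2.3, 0, 0, 0, 0, -3.6, -2.3, 0, 0, 0, 0, -3.6, -2.3, 0, 0, 0, 0, -3.6, -2.3, 0, 0, 0, 0, -3.6, -2.3, 0, 0, 0, 0, -3.6, -2.3, 0, 0, 0, 0, -3.6, -2.3, 0, 0, 0, 0, -3.6, -2.3, 0, 0, 0, 0, -3.6, -2.3, 0, 0, 0, 0, -3.6, -2.3, 0, 0, 0, 0, -3.6, -2.3, 0, 0, 0, 0, -3.6, -2.3, 0, 0, 0, 0, -3.6, -2.3, 0, 0, 0, 0]' --jaw 1.4

```text
clock: 1.6
position: [0.5955, 0.0214, 0.2234]
ee_rot: [-0.005, 0.165, 0.986, -0.002]
contact_force: [1.6, 0.8, 0.3]
width: 0.0139
```

```bash
python3 st.py "[[.073,-.008,.2,0]]"
```

```text
t 1.6 pan [-0.     0.088] z 0.2234 toolang -17.03 tilt [-0.01  -0.002] w 0.0139 F [1.6 0.8 0.3]
  target [0.073, -0.008, 0.2, 0] delta cm [-9.82 -7.03  2.29] turn z -17.0
```

Call:
servo_tool --deltas '[-2.5, -1.8, 1, 0, 0, 0, -2.5, -1.8, 1, 0, 0, 0, -2.5, -1.7, 0.3, 0, 0, 0, -2.0, -1.5, 0, 0, 0, 0, 0, 0, 0, 0, 0, -8, 0, 0, 0, 0, 0, -8]'

```text
clock: 2.2
position: [0.6677, -0.0854, 0.1933]
ee_rot: [-0.007, 0.025, 1.0, -0.001]
contact_force: [-0.9, 0.2, 0.2]
width: 0.0142
```

```bash
python3 st.py "[[.073,-.008,.16,0]]"; python3 - <<'E'
from rig import eyes
import cv2
p,d=eyes.get_image("wrist"); cv2.imwrite("pics/w1.png",p[:,:,::-1])
E
```

```text
t 2.2 pan [ 0.0757 -0.0163] z 0.1933 toolang -0.96 tilt [-0.015 -0.002] w 0.0142 F [-0.9  0.2  0.2]
  target [0.073, -0.008, 0.16, 0] delta cm [0.24 0.83 3.33] turn z -1.0
```

View pics/w1.png

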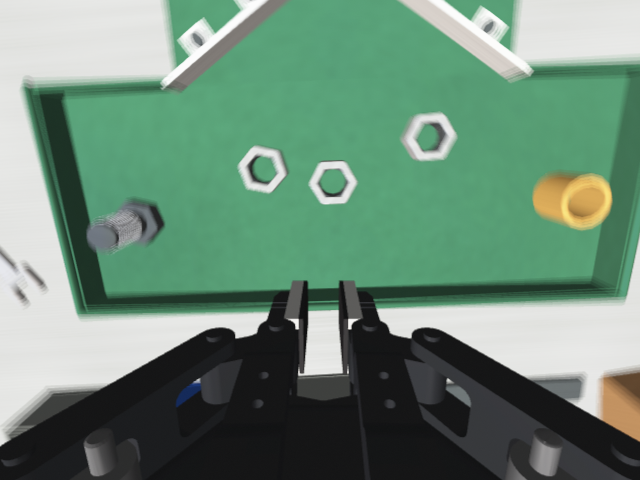

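Call:
servo_tool --deltas '[0.2, 0.8, 3, 0, 0, -1, 0, 0, 3, 0, 0, 0, 0, 0, 3, 0, 0, 0, 0, 0, 1.5, 0, 0, 0, 0, 0, 0.4, 0, 0, 0]'

```text
clock: 2.75
position: [0.6648, -0.0774, 0.0807]
ee_rot: [-0.007, 0.02, 1.0, -0.001]
contact_force: [-0.5, -0.2, -0.5]
width: 0.014
```

```bash
python3 st.py "[[.073,-.008,.08,0]]"
```

```text
t 2.75 pan [ 0.0725 -0.0084] z 0.0807 toolang -0.39 tilt [-0.014 -0.003] w 0.014 F [-0.5 -0.2 -0.5]
  target [0.073, -0.008, 0.08, 0] delta cm [-0.05  0.04  0.07] turn z -0.4
```

Call:
servo_tool --deltas '[1, 0, 0.05, 0, -0.8, -0.4, 1, 0.07, 0, 0, 0, 0, 1, 0.07, 0, 0, 0, 0, 1, 0.07, 0, 0, 0, 0, 1, 0.07, 0, 0, 0, 0, 1, 0.07, 0, 0, 0, 0, 1, 0.07, 0, 0, 0, 0, 1, 0.07, 0, 0, 0, 0, 1, 0.07, 0, 0, 0, 0, 1, 0.07, 0, 0, 0, 0, 1, 0.07, 0, 0, 0, 0]'

```text
clock: 3.85
position: [0.5494, -0.0653, 0.0821]
ee_rot: [0.003, 0.019, 1.0, -0.002]
contact_force: [0.9, -0.4, -0.1]
width: 0.0137
```

```bash
python3 st.py "[[-.08,0,.08,0]]"; python3 - <<'E'
from rig import eyes
import cv2
p,d=eyes.get_image("wrist"); cv2.imwrite("pics/w2.png",p[:,:,::-1])
E
```

```text
t 3.85 pan [-0.0432 -0.0002] z 0.0821 toolang -0.26 tilt [ 0.006 -0.004] w 0.0137 F [ 0.9 -0.4 -0.1]
  target [-0.08, 0, 0.08, 0] delta cm [3.68 0.   0.19] turn z -0.3
```

View pics/w2.png

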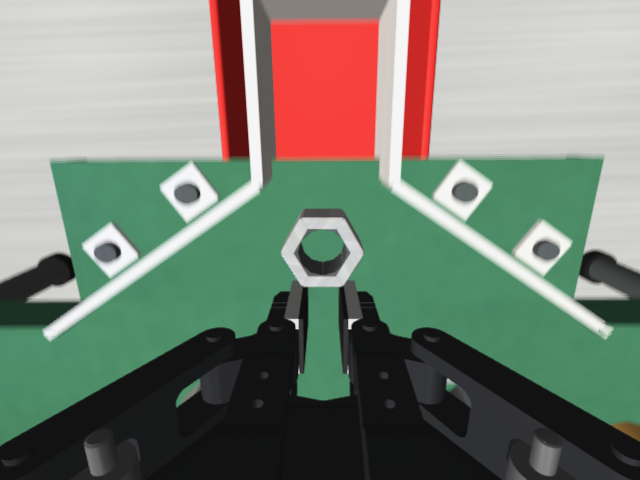

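Call:
servo_tool --deltas '[1, 0, 0.1, 0, 0, 0, 1, 0, 0.1, 0, 0, 0, 1, 0, 0, 0, 0, 0, 0.7, 0, 0, 0, 0, 0, 0.6, 0, 0, 0, 0, 0, 0, 0, 0, 0, 0, 0]'

```text
clock: 4.5
position: [0.4999, -0.0631, 0.0797]
ee_rot: [0.001, 0.019, 1.0, -0.002]
contact_force: [0.1, -0.1, 0.8]
width: 0.014
```

```bash
python3 st.py "[[-.08,0,.08,0]]"; python3 - <<'E'
from rig import eyes
import cv2
p,d=eyes.get_image("wrist"); cv2.imwrite("pics/w3.png",p[:,:,::-1])
E
```

```text
t 4.5 pan [-0.0928  0.0004] z 0.0797 toolang -0.27 tilt [ 0.003 -0.004] w 0.014 F [ 0.1 -0.1  0.8]
  target [-0.08, 0, 0.08, 0] delta cm [-1.28 -0.04 -0.03] turn z -0.3
```

View pics/w3.png

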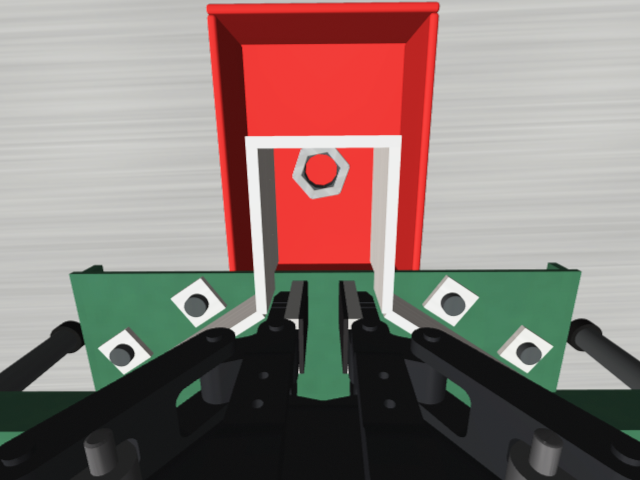

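```bash
python3 st.py "[[.0335,.084,.125,0]]"
```

```text
t 4.55 pan [-0.0921  0.0003] z 0.0798 toolang -0.27 tilt [ 0.004 -0.004] w 0.0141 F [-0.2 -0.7  0.2]
  target [0.0335, 0.084, 0.125, 0] delta cm [-12.54   8.41  -4.5 ] turn z -0.3
```

Call:
servo_tool --deltas '[0, 0, -2.5, 0, 0, 0, 0, 0, -2.5, 0, 0, 0, -2.5, 1.7, 0, 0, 0, 0, -2.5, 1.7, 0, 0, 0, 0, -2.5, 1.7, 0, 0, 0, 0, -2.5, 1.7, 0, 0, 0, 0, -2.5, 1.6, 0, 0, 0, 0, 0, 0, 0, 0, 0, -8, 0, 0, 0, 0, 0, -8, 0, 0, 0, 0, 0, -8, 0, 0, 0, 0, 0, -8, 0, 0, 0, 0, 0, -7, 0, 0, 0, 0, 0, 0]'

```text
clock: 5.85
position: [0.6401, 0.0199, 0.1298]
ee_rot: [0.003, -0.328, 0.944, -0.003]
contact_force: [-0.1, 0.5, 0.3]
width: 0.0141
```

```bash
python3 st.py "[[.0335,.084,.08,39]]"; python3 - <<'E'
from rig import eyes
import cv2
p,d=eyes.get_image("wrist"); cv2.imwrite("pics/w4.png",p[:,:,::-1])
E
```

```text
t 5.85 pan [0.0446 0.088 ] z 0.1298 toolang 40.28 tilt [ 0.008 -0.004] w 0.0141 F [-0.1  0.5  0.3]
  target [0.0335, 0.084, 0.08, 39] delta cm [1.13 0.45 4.97] turn z 1.3
```

View pics/w4.png

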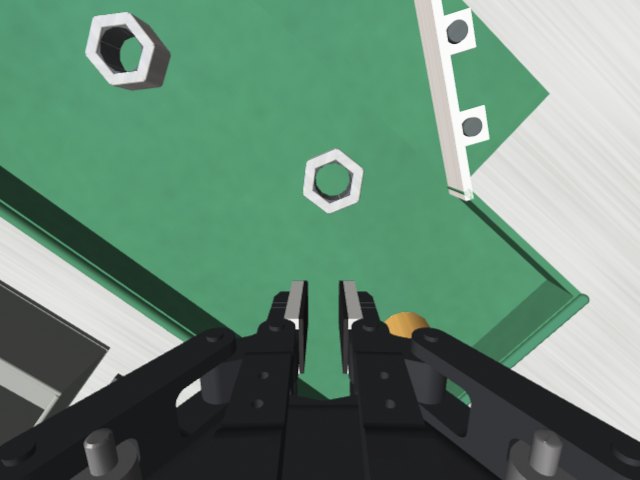

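Call:
servo_tool --deltas '[0.8, 0.45, 2.0, 0, 0, 1.3, 0, 0, 2.0, 0, 0, 0, 0, 0, 0.7, 0, 0, 0, 0, 0, 0.1, 0, 0, 0]'

```text
clock: 6.3
position: [0.6332, 0.0181, 0.0814]
ee_rot: [0.005, -0.312, 0.95, -0.004]
contact_force: [0.1, -0.1, 0.2]
width: 0.0138
```

```bash
python3 st.py "[[-.05,.016,.08,39]]"
```

```text
t 6.3 pan [0.0378 0.086 ] z 0.0814 toolang 38.26 tilt [ 0.012 -0.004] w 0.0138 F [ 0.1 -0.1  0.2]
  target [-0.05, 0.016, 0.08, 39] delta cm [11.23 -0.06  0.06] turn z -0.7
```

Call:
servo_tool --deltas '[1, 0, 0, 0, 0, 0, 1, 0, 0, 0, 0, 0, 1, 0, 0, 0, 0, 0, 1, 0, 0, 0, 0, 0, 1, 0, -0.02, 0, 0, 0, 1, 0, -0.02, 0, 0, 0, 1, 0, -0.02, 0, 0, 0, 1, 0, -0.02, 0, 0, 0, 1, 0, -0.02, 0, 0, 0, 0, 0, 0, 0, 0, 0]'

```text
clock: 7.3
position: [0.5551, -0.0406, 0.0849]
ee_rot: [0.007, -0.31, 0.951, -0.005]
contact_force: [0.9, 0.0, -0.1]
width: 0.014
```

```bash
python3 st.py "[[-.05,.016,.08,39]]"; python3 - <<'E'
from rig import eyes
import cv2
p,d=eyes.get_image("wrist"); cv2.imwrite("pics/w5.png",p[:,:,::-1])
E
```

```text
t 7.3 pan [-0.0384  0.0247] z 0.0849 toolang 38.1 tilt [ 0.016 -0.005] w 0.014 F [ 0.9  0.  -0.1]
  target [-0.05, 0.016, 0.08, 39] delta cm [1.46 0.04 0.48] turn z -0.9
```

View pics/w5.png

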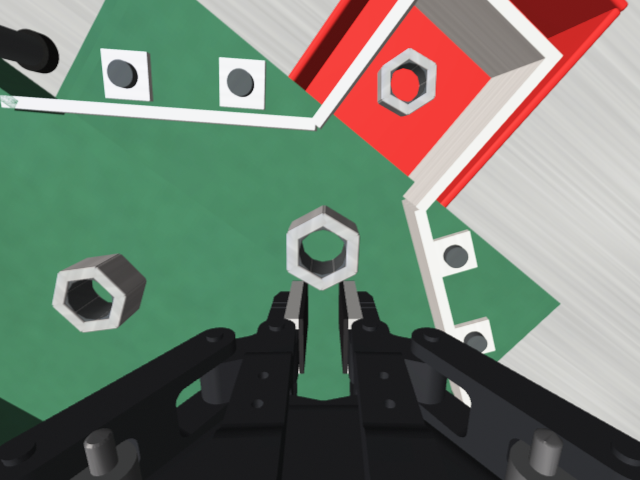

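Call:
servo_tool --deltas '[0.9, 0, 0.3, 0, 0, 0, 0, 0, 0, 0, 0, 0, -2, 0, 0, 0, 0, 0, 0, 0, -3, 0, 0, 0, 0, 0, -1, 0, -0.5, 8, 0, 0, 0, 0, -0.5, 8, 0, 0, 0, 0, 0, 8, 0, 0, 0, 0, 0, 8, 0, 0, 0, 0, 0, 6, 0, 0, 0, 0, 0, 0]'

```text
clock: 8.35
position: [0.5661, -0.0326, 0.1221]
ee_rot: [0.017, 0.028, 0.999, 0.003]
contact_force: [-0.2, -0.2, -0.9]
width: 0.0136
```

```bash
python3 st.py "[[-.026,.002,.08,0]]"; python3 - <<'E'
from rig import eyes
import cv2
p,d=eyes.get_image("wrist"); cv2.imwrite("pics/w6.png",p[:,:,::-1])
E
```

```text
t 8.35 pan [-0.0276  0.0331] z 0.1221 toolang -1.3 tilt [0.034 0.004] w 0.0136 F [-0.2 -0.2 -0.9]
  target [-0.026, 0.002, 0.08, 0] delta cm [-0.09 -3.13  4.19] turn z -1.3
```

View pics/w6.png

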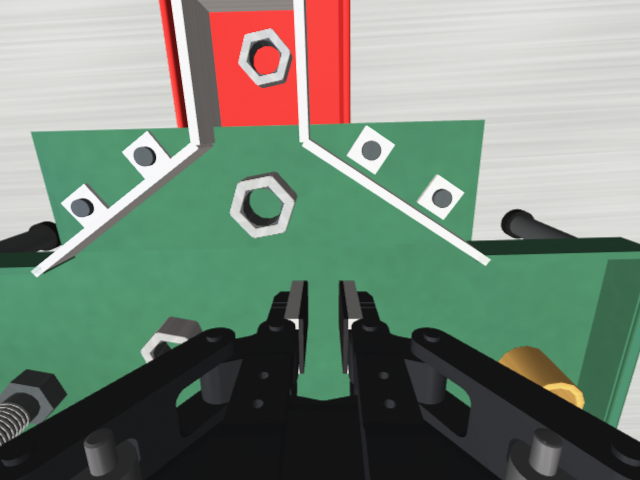

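```bash
python3 - <<'E'
from rig import eyes
from h import *
from st import R,t
c=eyes.get_calibration("wrist")
print(((ray(c,[[263,206],[265,60],[184,336]],.093)[:,:2]-t)@R).round(4))
E
```

```text
[[-0.0664  0.0038]
 [-0.1322  0.0096]
 [ 0.0076 -0.0465]]
```

Call:
servo_tool --deltas '[-0.1, -1.5, 0, 0, 1.9, -1.3, 0, -1.5, 0, 0, 0, 0, 0, 0, 1.8, 0, 0, 0, 0, 0, 1.8, 0, 0, 0, 0, 0, 0.3, 0, 0, 0]'

```text
clock: 8.9
position: [0.5667, -0.0649, 0.0824]
ee_rot: [0.001, 0.011, 1.0, 0.003]
contact_force: [-0.4, 0.9, 0.2]
width: 0.0138
```

```bash
python3 st.py "[[-.026,.0035,.08,0],[-.09,0,.08,0]]"
```

```text
t 8.9 pan [-0.026   0.0009] z 0.0824 toolang 0.62 tilt [0.003 0.005] w 0.0138 F [-0.4  0.9  0.2]
  target [-0.026, 0.0035, 0.08, 0] delta cm [0.   0.26 0.24] turn z 0.6
  target [-0.09, 0, 0.08, 0] delta cm [ 6.41 -0.02  0.22] turn z 0.6
```

Call:
servo_tool --deltas '[0.6, 0.2, 0.2, 0, 0, 0.6, 0.9, 0, 0, 0, 0, 0, 0.9, -0.07, 0, 0, 0, 0, 0.9, -0.07, 0, 0, 0, 0, 0, 0, 0, 0, 0, 0]'

```text
clock: 9.4
position: [0.5305, -0.0634, 0.0817]
ee_rot: [0.002, 0.016, 1.0, 0.002]
contact_force: [0.2, 1.5, -0.5]
width: 0.0139
```

```bash
python3 st.py "[[-.09,0,.08,0]]"; python3 - <<'E'
from rig import eyes
import cv2
p,d=eyes.get_image("wrist"); cv2.imwrite("pics/w7.png",p[:,:,::-1])
E
```

```text
t 9.4 pan [-0.0622  0.0011] z 0.0817 toolang 0.03 tilt [0.004 0.005] w 0.0139 F [ 0.2  1.5 -0.5]
  target [-0.09, 0, 0.08, 0] delta cm [ 2.78 -0.11  0.15] turn z 0.0
```

View pics/w7.png

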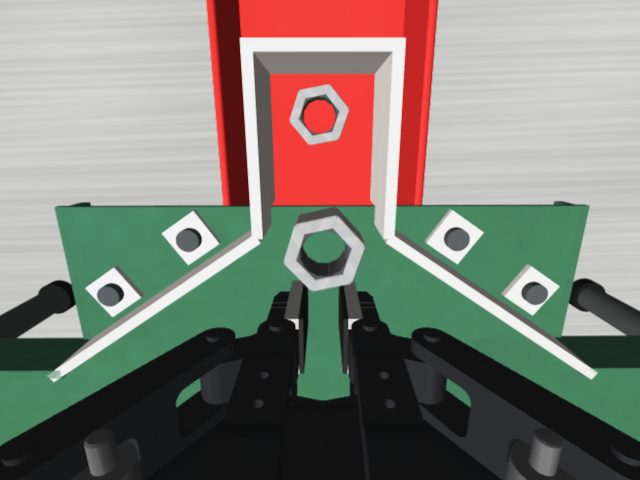

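Nut centred (323,252) in front of the gate; push it through.

Call:
servo_tool --deltas '[0.9, -0.05, 0.1, 0, 0, 0, 0.9, -0.05, 0, 0, 0, 0, 0.7, 0, 0, 0, 0, 0, 0.4, 0, 0, 0, 0, 0, 0, 0, 0, 0, 0, 0, 0, 0, 0, 0, 0, 0]'

```text
clock: 10.05
position: [0.5006, -0.0638, 0.0815]
ee_rot: [0.004, 0.016, 1.0, 0.002]
contact_force: [-0.2, -0.4, -0.4]
width: 0.014
```

```bash
python3 st.py "[[.06,-.057,.08,0]]"; python3 - <<'E'
from rig import eyes
import cv2
p,d=eyes.get_image("wrist"); cv2.imwrite("pics/w8.png",p[:,:,::-1])
E
```

```text
t 10.05 pan [-0.092  -0.0002] z 0.0815 toolang 0.03 tilt [0.008 0.004] w 0.014 F [-0.2 -0.4 -0.4]
  target [0.06, -0.057, 0.08, 0] delta cm [-15.2   -5.69   0.24] turn z 0.0
```

View pics/w8.png

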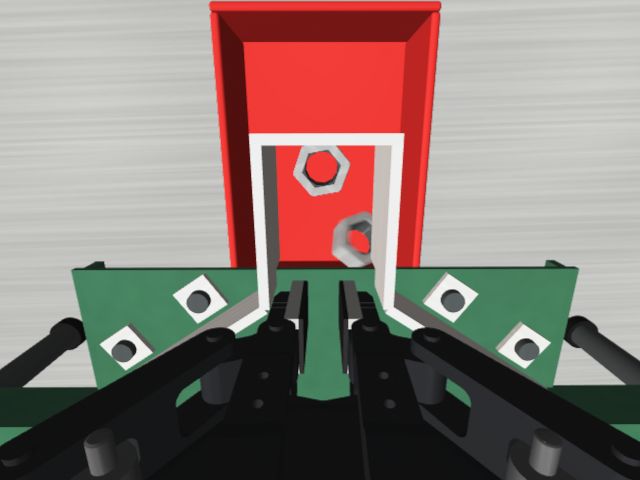

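Call:
servo_tool --deltas '[0, 0, -2.5, 0, 0, 0, 0, 0, -2.8, 0, 0, 0, -2.8, -1.5, 0, 0, 0.5, 0, -2.8, -1.5, 0, 0, 0, 0, -2.8, -1.5, 0, 0, 0, 0, -2.8, -1.5, 0, 0, 0, 0, -2.6, -1.3, 0, 0, 0, 0, 0, 0, 0, 0, 0, 8, 0, 0, 0, 0, 0, 8, 0, 0, 0, 0, 0, 8, 0, 0, 0, 0, 0, 7, 0, 0, 0, 0, 0, 0]'

```text
clock: 11.3
position: [0.6443, -0.145, 0.1324]
ee_rot: [-0.002, 0.292, 0.956, 0.002]
contact_force: [-0.1, 0.3, -1.0]
width: 0.0143
```

```bash
python3 st.py "[[.053,-.0776,.08,-32]]"; python3 - <<'E'
from rig import eyes
import cv2
p,d=eyes.get_image("wrist"); cv2.imwrite("pics/w9.png",p[:,:,::-1])
E
```

```text
t 11.3 pan [ 0.0543 -0.0766] z 0.1324 toolang -32.09 tilt [-0.002  0.005] w 0.0143 F [-0.1  0.3 -1. ]
  target [0.053, -0.0776, 0.08, -32] delta cm [ 0.04 -0.17  5.24] turn z -0.1
```

View pics/w9.png

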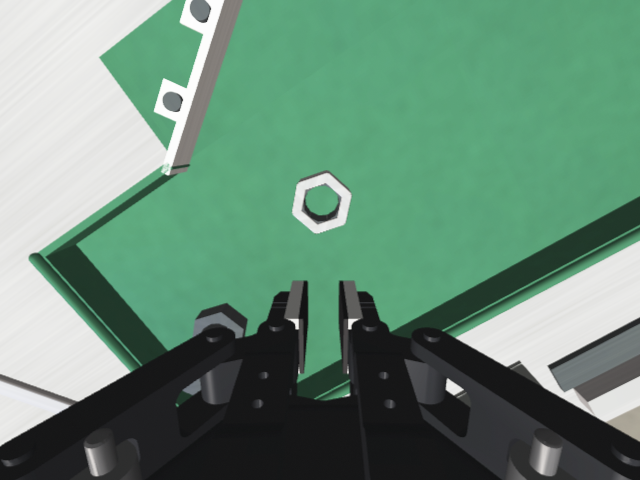

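Call:
servo_tool --deltas '[0.1, -0.15, 2.0, 0, 0, 0, 0, 0, 2.0, 0, 0, 0, 0, 0, 1.0, 0, 0, 0, 0, 0, 0.1, 0, 0, 0]'

```text
clock: 11.75
position: [0.6439, -0.1456, 0.0807]
ee_rot: [-0.0, 0.287, 0.958, 0.002]
contact_force: [0.2, 0.1, 0.4]
width: 0.0137
```

```bash
python3 st.py "[[-.046,-.0155,.08,-32]]"
```

```text
t 11.75 pan [ 0.0539 -0.0772] z 0.0807 toolang -31.41 tilt [0.001 0.004] w 0.0137 F [0.2 0.1 0.4]
  target [-0.046, -0.0155, 0.08, -32] delta cm [11.75  0.06  0.09] turn z 0.6
```

Call:
servo_tool --deltas '[1, 0, 0, 0, 0, 0.6, 1, 0, 0, 0, 0, 0, 1, 0, 0, 0, 0, 0, 1, 0, 0, 0, 0, 0, 1, 0, 0, 0, 0, 0, 1, 0, 0, 0, 0, 0, 1, 0, 0, 0, 0, 0, 1, 0, 0, 0, 0, 0, 1, 0, 0, 0, 0, 0, 0.8, 0, 0, 0, 0, 0, 0, 0, 0, 0, 0, 0]'

```text
clock: 12.85
position: [0.5556, -0.0858, 0.0841]
ee_rot: [0.002, 0.291, 0.957, 0.002]
contact_force: [-0.1, 0.6, -0.3]
width: 0.0142
```

```bash
python3 st.py "[[-.046,-.0155,.08,-32]]"; python3 - <<'E'
from rig import eyes
import cv2
p,d=eyes.get_image("wrist"); cv2.imwrite("pics/w10.png",p[:,:,::-1])
E
```

```text
t 12.85 pan [-0.0363 -0.0204] z 0.0841 toolang -31.89 tilt [0.005 0.003] w 0.0142 F [-0.1  0.6 -0.3]
  target [-0.046, -0.0155, 0.08, -32] delta cm [ 1.09 -0.1   0.41] turn z 0.1
```

View pics/w10.png

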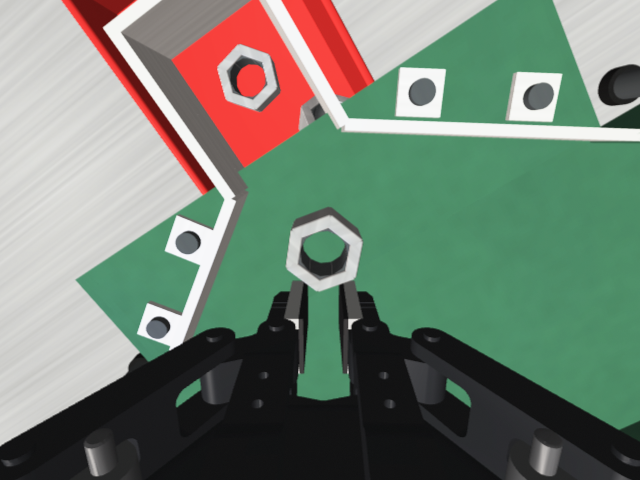

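Call:
servo_tool --deltas '[1.0, 0, 0.3, 0, 0, 0, 0, 0, 0, 0, 0, 0, -2, 0, 0, 0, 0, 0, 0, 0, -3, 0, 0, 0, 0, 0, -1, 0, 0, -8, 0, 0, 0, 0, 0, -8, 0, 0, 0, 0, 0, -8, 0, 0, 0, 0, 0, -8, 0, 0, 0, 0, 0, 0]'

```text
clock: 13.8
position: [0.5659, -0.0929, 0.1211]
ee_rot: [0.003, 0.006, 1.0, 0.001]
contact_force: [-0.4, 0.5, -0.5]
width: 0.0141
```

```bash
python3 - <<'E'
from rig import eyes
import cv2
from h import *
from st import R,t,show
c=eyes.get_calibration("wrist")
p,d=eyes.get_image("wrist"); cv2.imwrite("pics/w11.png",p[:,:,::-1])
hsv=cv2.cvtColor(p,cv2.COLOR_RGB2HSV)
m=((hsv[...,1]<45)&(hsv[...,2]>60)).astype(np.uint8)
n,l,s,ce=cv2.connectedComponentsWithStats(m)
for i in range(1,n):
    if 800<s[i,4]<6000: 
        u=[s[i,0]+s[i,2]/2,s[i,1]+s[i,3]/2]; print(s[i],((ray(c,[u],.093)[:,:2]-t)@R).round(4))
show([[-.026,0,.08,0]])
E
```

```text
[ 342   32   52   58 1484] [[-0.131  -0.0093]]
[ 244  125   48   48 1279] [[-0.0918 -0.055 ]]
[ 341  168   68   66 2228] [[-0.0678 -0.0021]]
[ 174  174   48   46 1153] [[-0.0679 -0.0904]]
[529 435  34  42 907] [[0.0925 0.1165]]
t 13.85 pan [-0.0259 -0.0272] z 0.121 toolang 1.13 tilt [0.005 0.002] w 0.014 F [-0.4 -0.8  0.1]
  target [-0.026, 0, 0.08, 0] delta cm [-0.02  2.71  4.11] turn z 1.1
```

View pics/w11.png

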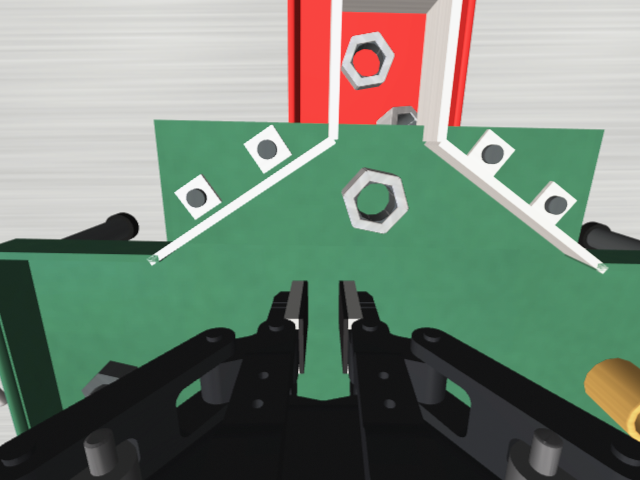

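Nut at pan (-0.068,-0.002), in front of the gate. Line up behind it and push through.

Call:
servo_tool --deltas '[0, 1.2, 0, 0, 0, 1.1, 0, 1.2, 0, 0, 0, 0, 0, 0, 1.8, 0, 0, 0, 0, 0, 1.6, 0, 0, 0, 0, 0, 0.3, 0, 0, 0]'

```text
clock: 14.35
position: [0.5678, -0.0672, 0.0836]
ee_rot: [0.004, 0.022, 1.0, 0.001]
contact_force: [-0.9, 0.3, -0.3]
width: 0.0143
```

```bash
python3 st.py "[[-.026,-.001,.08,0]]"
```

```text
t 14.35 pan [-0.0247 -0.0014] z 0.0836 toolang -0.61 tilt [0.008 0.002] w 0.0143 F [-0.9  0.3 -0.3]
  target [-0.026, -0.001, 0.08, 0] delta cm [0.13 0.04 0.36] turn z -0.6
```

Call:
servo_tool --deltas '[0.7, 0, 0.2, 0, 0, -0.6, 0.9, 0, 0.1, 0, 0, 0, 0.9, 0.03, 0, 0, 0, 0, 0.9, 0.04, 0, 0, 0, 0, 0, 0, 0, 0, 0, 0]'

```text
clock: 14.85
position: [0.5308, -0.0647, 0.0812]
ee_rot: [0.004, 0.017, 1.0, 0.001]
contact_force: [-0.1, -0.0, -0.3]
width: 0.014
```

```bash
python3 st.py "[[-.09,0,.08,0]]"; python3 - <<'E'
from rig import eyes
import cv2
p,d=eyes.get_image("wrist"); cv2.imwrite("pics/w12.png",p[:,:,::-1])
E
```

```text
t 14.85 pan [-0.0618 -0.0001] z 0.0812 toolang -0.04 tilt [0.008 0.002] w 0.014 F [-0.1 -0.  -0.3]
  target [-0.09, 0, 0.08, 0] delta cm [2.82 0.01 0.1 ] turn z -0.0
```

View pics/w12.png

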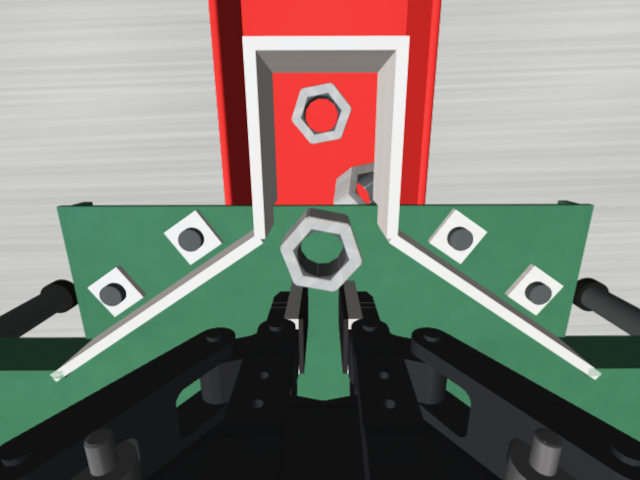

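Call:
servo_tool --deltas '[0.9, 0, 0.1, 0, 0, 0, 0.9, 0, 0, 0, 0, 0, 0.7, 0, 0, 0, 0, 0, 0.4, 0, 0, 0, 0, 0, 0, 0, 0, 0, 0, 0, 0, 0, 0, 0, 0, 0]'

```text
clock: 15.5
position: [0.501, -0.0642, 0.081]
ee_rot: [0.006, 0.017, 1.0, 0.0]
contact_force: [0.7, -0.6, -0.7]
width: 0.0137
```

```bash
python3 st.py; python3 - <<'E'
from rig import eyes
import cv2
p,d=eyes.get_image("wrist"); cv2.imwrite("pics/w13.png",p[:,:,::-1])
E
```

```text
t 15.5 pan [-0.0916 -0.0006] z 0.081 toolang -0.07 tilt [0.012 0.001] w 0.0137 F [ 0.7 -0.6 -0.7]
```

View pics/w13.png

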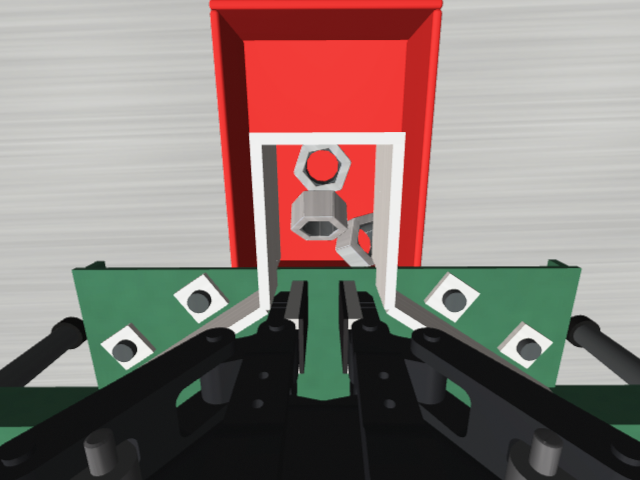

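All three are in the bin at (322,167), (319,214) and (358,240). I'll raise the arm clear and check the whole scene.

Call:
servo_tool --deltas '[0, 0, -2.5, 0, 0, 0, 0, 0, -3, 0, 0, 0, 0, 0, -3, 0, 0, 0, 0, 0, -3, 0, 0, 0, -2, 0, -3, 0, 0, 0, -2, 0, 0, 0, 0, 0, 0, 0, 0, 0, 0, 0, 0, 0, 0, 0, 0, 0]'

```text
clock: 16.35
position: [0.5411, -0.0656, 0.231]
ee_rot: [0.005, 0.017, 1.0, 0.001]
contact_force: [-0.4, -0.7, 0.1]
width: 0.0138
```

```bash
python3 - <<'E'
from rig import eyes
import cv2,numpy as np
a,_=eyes.get_image("wrist"); b,_=eyes.get_image("side")
cv2.imwrite("pics/f1.png",a[:,:,::-1]); cv2.imwrite("pics/f2.png",b[:,:,::-1])
E
python3 st.py
```

```text
t 16.45 pan [-0.0523 -0.0006] z 0.2304 toolang -0.06 tilt [0.008 0.002] w 0.0141 F [ 0.  -0.3 -0.2]
```

View pics/f1.png

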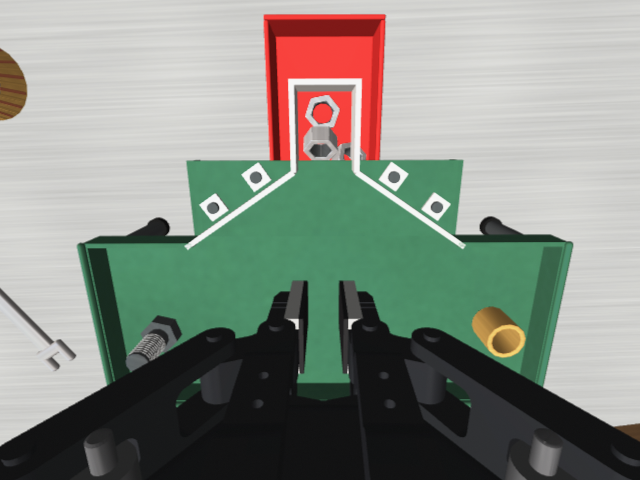

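View pics/f2.png

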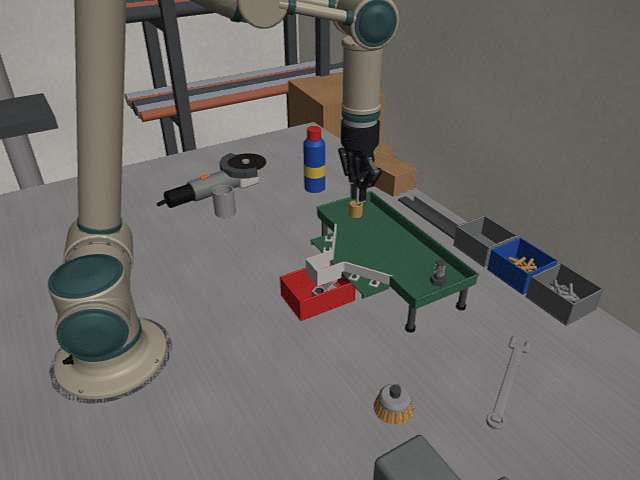

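```bash
python3 -c "
from rig import manip
print(manip.sign_off())"
```

```text
the job is handed in; nothing more can be done
None
```

All three nuts are in the red bin, and I handed the job in at about 16.5 s of the 58 s allowed. I slid them out one at a time with the nearly closed fingertips: first the middle nut, then the left one, then the right one. The wrist camera showed each nut in the bin before I moved on to the next.

- **Nuts:** The last wrist picture shows no nuts left in the pan and all three under the slot. The second nut leans against the bin wall, and the third lies propped tilted beside the other two. Both are below the slot.
- **Other things:** In the side view, the bolt, the coupling and the bench items look the same as in the first picture; I checked this by eye only. The fingers were clear of everything, at a height of 0.23 m.
- **Forces and disagreements:** The wrist force read at most about 2 N at the end of each move. No check failed or disagreed.

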